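True up the fence of a glass-plate scoring board

ROBOT

A 7-joint arm with a two-finger parallel gripper is mounted at the origin on a cart in front of the work surface, level with it; the furniture and walls round the work are solid. World frame = base frame: x ahead of the robot, y to its left, z up, the work surface at z = 0. Lengths are in m, angles in rad, forces in N, time in s.
With the tool pointing down it reaches from about 0.35 to 0.9 m from the base axis. Payload 8.1 kg.
Tool frame: the origin (TCP) lies on the centre line of the jaws, within the pads' length; the fingertips stand 8 mm ahead of it and the grasp point (between the pads) lies 11 mm behind it (manip.tcp_to_tips is the distance from the TCP to the fingertips, in m); z points along the fingers, y is the line along which they close (so a half turn about z gives the same grasp; the last joint's range is limited). The gripper opens to 92 mm and grips with 3 to 60 N. Pads are 19 mm wide; open, the fingers measure 130 mm over their backs; the gripper's body (75 mm by 190 mm) begins 47 mm behind the grasp point.
Start: joints at [1.071, 0.434, 0.025, 1.573, -0.012, 1.134, -0.075], TCP at [0.242, -0.576, 0.235] pointing down, gripper open.
Joint ranges: [-2.62, 2.62], [-0.44, 2.09], [-1.27, 1.32], [0.08, 2.57], [-1.32, 4.46], [0.12, 2], [-2.74, 2.74]. Speed limits (rad/s): [2.22, 2.22, 3.01, 3.01, 3.14, 3.14, 3.14].

INTERFACE

Orientations are given as [roll, pitch, yaw] about the fixed x, y, z axes, in that order (R = Rz(yaw) Ry(pitch) Rx(roll)).
In Python, from cell import monitor, snapshot, manip gives the robot as it stands.
- The arm moves only by the tool send_rows, never from a script. Its argument "deltas" is a list of rows, each a list of 3 entries, a list of its own where there are three numbers: the shift along the tool's x, y, z scaled (see below), then the turn about the tool's z scaled (see below), then the opening, from 0 (shut) to 1 (fully open). In form: [[[tx, ty, tz], twist, gripper], ...]. A call has 1 to 10 rows; each row shifts and turns the commanded pose from where the row before left it, along the tool's axes as they then stand; what a row does not reach is not made up. The controller multiplies each number of a shift by 400 mm and each number of a turn by 180 degrees. A row lasts 1/8 s, in which the tool goes at most 62.5 mm and 10.7 degrees, less where a joint would pass 70% of its speed; a pose out of reach is approached as far as the arm can. A call with a number of a shift or a turn outside -1 to 1 is refused whole. A call with a gripper value outside its range is refused whole. The fingers move at their own pace and stop on an object; "grip_force" is the grip in N (left out, the last holds). Time passes only in rows, so rows that do not move let the fingers close. It gives the time, the measured TCP pose, the force, the opening and the grip force at its end, in the units of the state.
- monitor.get_state(): the state, without advancing time (a new reading comes with each control period).
- snapshot(name): name is "scene" or "top"; returns a dict with "img" (400x640x3 uint8, red, green, blue), "fov_y" (degrees; the focal length in pixels is half the picture's height over the tangent of half this angle, whatever the lens; pixels are square), "cx", "cy" (the principal point, pixels), "world_to_cam" (4x4, takes a point from world to camera coordinates). Camera axes: x right, y down, z forward; pixel columns grow to the right and rows downward; lengths in m; the calibration is good to about 2 mm. A picture is of the moment at which its call begins. There is no depth.
- manip.close_job(): hands the job in; it is judged then, once.
The state is a dict: "clock": time; "joint_positions": joint angles; "qd": joint speeds; "joint_torque": joint torques, N m; "eef_pos": TCP position; "tcp_rot": TCP orientation; "contact_force": force on the tool from outside, world axes, zero at the start; "moment": the same for the moment, N m; "width": opening from 0.0 (shut) to 1.0 (fully open); "grasp_force": force on a finger pad.
Only numpy, scipy, OpenCV 4.12 (cv2) and the standard library are available. Lean on these libraries where they do the work, as an engineer would, in place of code of your own. Each camera call takes 0.05 s, during which the arm holds its last target. There are 200 camera calls.

TASK

Get the scoring board ready for straight cuts: turn the black knob to swing the fence out of its parked stop, past the click, into its square stop. The stop leaves the fence a few degrees short of square, so lay the triangular steel square flat on the board and press it into the corner between the guide rail and the fence until one leg lies flush on the rail and the other has pushed the fence true, flush along its length. Finish while still gripping the square and pressing it gently into the corner, so that the fence can be locked; do not let go, and leave the things round about alone.

Things in the scene. Friction and masses are not known exactly. Their poses are not given: they have to be found in the camera images.
- board: Grey scoring board lying fixed on the worktop, 220 (x) x 280 (y) x 12 mm on low rubber feet. Origin at the centre of its underside, z up; its x axis points away from the robot to the guide rail, y to the left to the fence's pivot. Its top is at z = 12 mm. The fence's pivot stands at x = 75, y = 85 mm in this frame.
- rail: Guide rail: fixed aluminium bar, 18 mm wide, 25 mm high, on the far edge of the board, along the board's y from -130 to +62 mm. Frame parallel to the board's, origin at the board's centre on the board's top; its working face is the plane x = +85 mm, facing the robot (-x). The ground square slides easily on board, rail and fence (friction 0.2).
- fence (a joint): Fence angle about its upright pivot: 0 = square to the rail, negative = folded in over the board; grows as fence and knob turn clockwise seen from above; -0.70 to 0.10. A spring plunger holds it in notches at -0.56 (parked) and -0.05 (square stop, 3 degrees short, resting within 0.02); the crest at -0.30 takes 0.2 N m. From the square stop 0.2 N m springs it true (0), and it can be pushed past.
- fence_bar: The fence: aluminium bar 150 x 16 mm, 25 mm high, turning just over the board's top. Origin on the pivot axis at the board's top. In its own frame the bar runs along -x from -15 to -165 mm and its working face (the one that faces the corner) is the plane y = -20 mm, facing -y. At fence value 0 its axes are parallel to the board's.
- fence_knob: Black knob on top of the pivot, turning with the fence. Origin on the pivot axis at the fence's top, 37 mm above the worktop: a round hub 34 mm across and 12 mm high carries a bar grip 56 mm long (along the knob's x, that is along the fence), 13 mm thick (y), from 10 to 32 mm above this origin. Axes parallel to the fence's.
- knob_grip (a point): Middle of the knob's bar grip, on the pivot axis, 58 mm above the worktop.
- corner (a point): Point on the board's top where the rail's working face meets the fence's working face when the fence is true (x = 85, y = 65 mm in the board's frame).
- square: Loose triangular steel frame, 16 mm thick, 0.3 to 0.5 kg, lying flat beside the board. Two 18 mm legs at a right angle, a sloping bar 16 mm wide, an open window between. Origin under the bar's middle; bar from (52,-52) to (-52,52) mm; window reaches 42 mm from it to the corner. Outer faces: x = 60 (y -70 to 52) and y = 60 (x -70 to 52), corner cut back 8 mm. Axes as the board's when home.
- square_corner (a point): The outer right-angle corner of the square (where its two outer faces would meet), at its underside.
- sample_cup: Bystander: plastic sample cup with red lid, 64 mm across, 66 mm high; origin at the centre of its underside.
- tape_roll: Bystander: roll of paper tape lying flat, 68 mm across, 19 mm high; origin at the centre of its underside.
- screwdriver: Bystander: small screwdriver, 116 mm long, 18 mm thick; origin at its middle, underside.
- calculator: Bystander: pocket calculator, 112 x 68 x 12 mm; origin at the centre of its underside.

How it is judged:
On the way, in this order (a step that is already met when the one before it is completed fails the run):
1. the gripper has turned the knob past the click, the fence stands in its square stop (contact force between the fingers and fence_knob above 1 N and value of joint fence above -0.13 rad), for 0.1 s.
2. the knob is released and the square, off the worktop, is in the gripper (contact force between the fingers and fence_knob below 0.5 N and contact force between the fingers and square above 2 N and height (world z) of square above 0.01 m and contact force between square and fence_bar below 0.2 N), for 0.1 s.
At the end, for the whole second after the job is handed in: Still gripped (over 2 N), the square lies flat on the board (within 4 mm), presses on rail and fence with 0.5 to 40 N each, lies along both within 1 degree, its corner within 4 mm of the true corner; the fence is square within 1 degree; all at rest (value of joint fence between -0.018 and 0.018 rad and contact force between square and rail between 0.5 and 40 N and contact force between square and fence_bar between 0.5 and 40 N and angle between the y axis of square and the y axis of rail, either way round below 0.018 rad and angle between the x axis of square and the x axis of fence_bar, either way round below 0.018 rad and horizontal distance between square_corner and corner below 0.004 m and angle between square's own z axis and vertical below 0.06 rad and z of square in the frame of board between 0.009 and 0.016 m and contact force between the fingers and square above 2 N and linear speed of square below 0.01 m/s); the arm keeps its last pose, push and grip.
It fails at once if a bystander is disturbed (moved more than 15 mm) (distance of any of sample_cup, tape_roll, screwdriver, calculator from where it was at the start of the episode above 0.015 m).
It also fails if it takes over 72 s, if anything falls off the work surface, if the arm or the gripper's body presses on something with over 40 N, if the wrist force passes 120 N, or if a joint passes its speed limit or range.

## Working session

There is one attempt and no reset: what is moved stays moved. The work goes in short steps, Python scripts to look and compute and a tool call to move; the robot and the scene stay as the last step left them, time stands still between calls to the robot, and variables do not carry over. Pictures are saved under pics/ and viewed, at most 10 in all, crops included, and the job is handed in when it is done.

Besides the shell and the picture viewer there is one more tool, called after "Call:" as name([rows], argument=value, ...), one row to a line, values as JSON. send_rows: Moves the arm, as the interface text tells. Shifts and turns lie within -1 to 1; 1 stands for 400 mm of shift or 180 degrees of turn. Its arguments: {"type":"object","properties":{"deltas":{"type":"array","items":{"type":"array"}},"grip_force":{"type":"number"}},"required":["deltas"]}

```bash
mkdir -p pics; ls
python3 - <<'E'
from cell import monitor, snapshot, manip
import cv2, numpy as np
s=monitor.get_state(); print(s)
for n in ("scene","top"):
    d=snapshot(n); cv2.imwrite(f"pics/{n}0.png",d["img"][:,:,::-1]); print(n,d["fov_y"],d["cx"],d["cy"],np.round(d["world_to_cam"],3).tolist())
E
```

```text
pics
{'clock': 0.0, 'joint_positions': array([ 1.07142354,  0.43522488,  0.02495499,  1.57411156, -0.01159578,
        1.1340041 , -0.07508913]), 'qd': array([ 0.00133926,  0.00085978, -0.00255804, -0.00129554,  0.00018276,
       -0.00081927,  0.00143816]), 'joint_torque': array([-1.48309427e-03, -6.67855597e+01,  9.83886011e-01, -3.14459074e+01,
       -6.06981595e-02,  4.31875361e-02,  1.74414445e-04]), 'eef_pos': array([ 0.24128553, -0.57599301,  0.23393799]), 'tcp_rot': array([-3.13999587e+00,  1.41497586e-04,  3.96731919e-01]), 'contact_force': array([-0.69375041, -0.63743269,  1.38895632]), 'moment': array([ 0.06231815,  0.02271629, -0.01284401]), 'grasp_force': 0.0, 'width': 1.0008544840357232}
scene 52.4454863340925 325.0404838914699 196.31144916394229 [[-0.732, -0.681, -0.021, 0.389], [-0.312, 0.362, -0.878, 0.26], [0.606, -0.636, -0.478, 1.083], [0.0, 0.0, 0.0, 1.0]]
top 43.58813707926255 318.528627794833 199.9486626051527 [[0.018, -1.0, 0.013, -0.077], [-0.999, -0.018, -0.047, 0.596], [0.047, -0.012, -0.999, 1.694], [0.0, 0.0, 0.0, 1.0]]
```

View pics/top0.png

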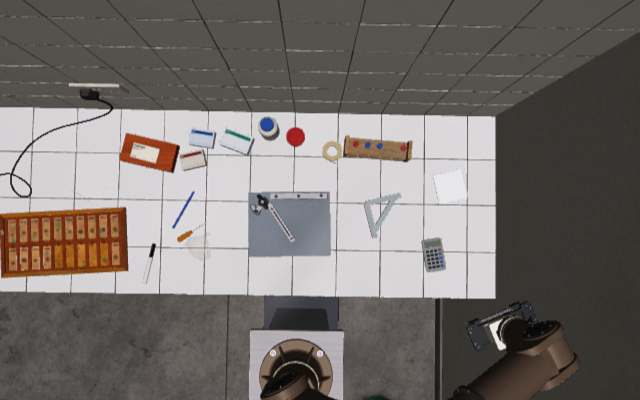

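View pics/scene0.png

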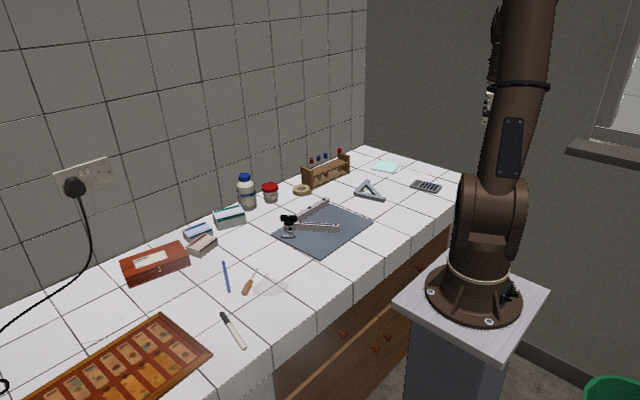

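The top view shows the board at about (248–330, 192–256), with the knob at (262,201), the fence running to (293,240) and the rail along row 195. The square is at about (365–400, 193–237), with the right-angle corner towards (367,200). I'll zoom in next.

```bash
cat > h.py <<'E'
import numpy as np, cv2
from cell import monitor, snapshot, manip
def cam(d):
    f=200/np.tan(np.radians(d["fov_y"])/2)
    return np.array([[f,0,d["cx"]],[0,f,d["cy"]],[0,0,1]]),np.array(d["world_to_cam"])
def proj(d,P):
    K,T=cam(d); P=np.atleast_2d(P); q=(P@T[:3,:3].T+T[:3,3])@K.T; return q[:,:2]/q[:,2:]
def ray(d,px,z):
    K,T=cam(d); R=T[:3,:3]; c=-R.T@T[:3,3]; out=[]
    for p in np.atleast_2d(px):
        v=R.T@np.linalg.inv(K)@[p[0],p[1],1]; out.append(c+v*(z-c[2])/v[2])
    return np.array(out)
def crop(name,x0,x1,y0,y1,s,out):
    d=snapshot(name); im=d["img"][y0:y1,x0:x1,::-1]
    cv2.imwrite(out,cv2.resize(im,None,fx=s,fy=s,interpolation=cv2.INTER_CUBIC)); return d
E
python3 - <<'E'
from h import *
a=snapshot("top")["img"]; b=snapshot("scene")["img"]
A=cv2.resize(a[185:265,240:440],None,fx=4,fy=4,interpolation=cv2.INTER_CUBIC)
B=cv2.resize(b[175:260,265:395],None,fx=3,fy=3,interpolation=cv2.INTER_CUBIC)
M=np.zeros((575,800,3),np.uint8); M[:320]=A; M[320:575,:390]=B
cv2.imwrite("pics/z0.png",M[:,:,::-1])
E
```

```text
(no output)
```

View pics/z0.png

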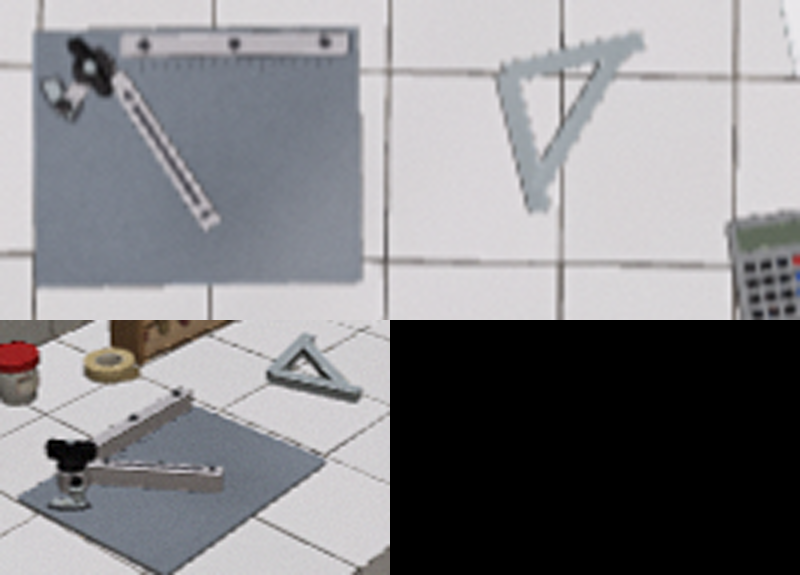

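```bash
cat >> h.py <<'E'
from scipy.optimize import minimize
def place(p,L,z):
    c,s=np.cos(p[2]),np.sin(p[2]); L=np.asarray(L,float)/1000
    return np.c_[p[0]+c*L[:,0]-s*L[:,1],p[1]+s*L[:,0]+c*L[:,1],np.full(len(L),z/1000)]
def render(d,p,polys,zs,win,S=6):
    x0,x1,y0,y1=win; M=np.zeros(((y1-y0)*S,(x1-x0)*S),np.uint8)
    for L in polys:
        for z in zs:
            q=(proj(d,place(p,L,z))+.5-[x0,y0])*S-.5
            cv2.fillPoly(M,[np.round(q*16).astype(np.int32)],255,shift=4)
    return cv2.GaussianBlur(cv2.resize(M,(x1-x0,y1-y0),interpolation=cv2.INTER_AREA)/255.,(3,3),.6)
SQ=[[(42,-70),(60,-70),(60,52),(42,52)],[(-70,42),(-70,60),(52,60),(52,42)],[(42,42),(60,42),(60,52),(52,60),(42,60)],
 [(57.7,-46.3),(46.3,-57.7),(-57.7,46.3),(-46.3,57.7)]]
BD=[[(-110,-140),(110,-140),(110,140),(-110,140)]]
def fit(ds,p0,polys,zs,mask=None):
    p0=np.array(p0,float); data=[]
    for d in ds:
        pts=np.vstack([proj(d,place(p0,L,z)) for L in polys for z in zs])
        x0,y0=np.floor(pts.min(0)-7).astype(int); x1,y1=np.ceil(pts.max(0)+8).astype(int)
        data.append((d,(x0,x1,y0,y1),d["img"][y0:y1,x0:x1].astype(float)))
    def cost(p):
        e=0
        for d,w,I in data:
            m=render(d,p,polys,zs,w).ravel(); A=np.c_[m,1-m]; Y=I.reshape(-1,3)
            r=Y-A@np.linalg.lstsq(A,Y,rcond=None)[0]; e+=np.mean(np.minimum(np.abs(r),60))
        return e
    best=None
    for k in range(3):
        s=[.008,.008,.06] if k==0 else [.002,.002,.015]
        st=p0 if best is None else best.x
        best=minimize(cost,st,method="Nelder-Mead",options=dict(initial_simplex=np.vstack([st]+[st+np.eye(3)[i]*s[i] for i in range(3)]),xatol=1e-5,fatol=1e-4))
    return best.x,best.fun
E
python3 - <<'E'
from h import *
t=snapshot("top"); c=snapshot("scene")
a=ray(t,[(365,202.5),(401,195),(375,237)],.016); print(a)
psi=.2; R=np.array([[np.cos(psi),-np.sin(psi)],[np.sin(psi),np.cos(psi)]])
o=a[0,:2]-R@[.058,.058]
for ds in ([t],[c],[t,c]): print("sq",fit(ds,[*o,psi],SQ,[0,4,8,12,16]))
b=ray(t,[(289,224)],.012)[0]
for ds in ([t],[c],[t,c]): print("bd",fit(ds,[b[0],b[1],0],BD,[0,12]))
E
```

```text
[[ 0.5914794  -0.22517823  0.016     ]
 [ 0.61938879 -0.34815528  0.016     ]
 [ 0.47451164 -0.26081598  0.016     ]]
sq (array([ 0.55345461, -0.29043503,  0.25535519]), np.float64(5.779944145831117))
sq (array([ 0.54427631, -0.28677002,  0.25087835]), np.float64(13.127898486209734))
sq (array([ 0.55106869, -0.28970655,  0.26044548]), np.float64(20.11825901882556))
bd (array([0.51530381, 0.03320852, 0.02768448]), np.float64(9.698695688327476))
bd (array([0.51486395, 0.03181885, 0.03672185]), np.float64(17.335649902406473))
bd (array([0.51535886, 0.03346718, 0.03029063]), np.float64(27.115558842921367))
```

```bash
cat >> h.py <<'E'
def R2(a): return np.array([[np.cos(a),-np.sin(a)],[np.sin(a),np.cos(a)]])
def sub(b,xy,dyaw=0): return [*(np.array(b[:2])+R2(b[2])@(np.array(xy)/1000)),b[2]+dyaw]
def overlay(b,sq,val,out,wins=(("top",240,440,185,265,4),("scene",265,395,175,260,3))):
    fe=sub(b,(75,85),-val); M=np.zeros((600,800,3),np.uint8); r=0
    for n,x0,x1,y0,y1,S in wins:
        d=snapshot(n); im=cv2.resize(d["img"][y0:y1,x0:x1,::-1],None,fx=S,fy=S,interpolation=cv2.INTER_CUBIC)
        def dr(p,L,z,c):
            q=(proj(d,place(p,L,z))+.5-[x0,y0])*S-.5; cv2.polylines(im,[np.round(q*16).astype(np.int32)],True,c,1,cv2.LINE_AA,4)
        for L in BD: dr(b,L,12,(0,0,255))
        dr(b,[(85,-130),(103,-130),(103,62),(85,62)],37,(0,255,0))
        dr(fe,[(-15,-20),(-165,-20),(-165,-4),(-15,-4)],37,(0,255,0))
        dr(fe,[(28,-6.5),(28,6.5),(-28,6.5),(-28,-6.5)],69,(0,255,255))
        if sq is not None:
            for L in SQ: dr(sq[:3],L,sq[3]+16,(255,0,255))
        h,w=im.shape[:2]; M[r:r+h,:w]=im; r+=h
    cv2.imwrite(out,M)
E
python3 - <<'E'
from h import *
b=[.5153,.0332,.028]; print(sub(b,(75,85),.56))
overlay(b,[.5534,-.2902,.256,0],-.56,"pics/ov0.png")
E
```

```text
[np.float64(0.587890912895226), np.float64(0.12026640778760606), 0.5880000000000001]
```

View pics/ov0.png

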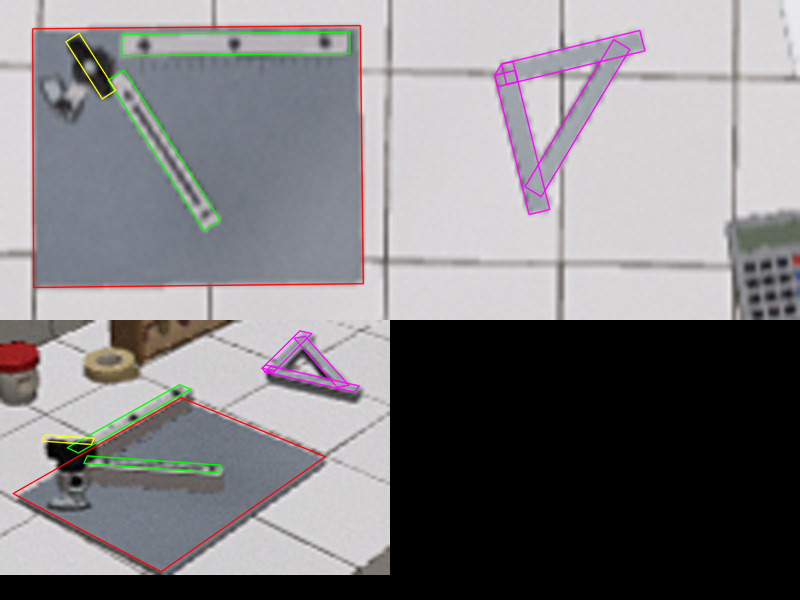

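The overlay on the top view matches well: the board, rail, fence at -0.56 and square all line up. The scene view is off by 1–2 px. Now I'll move to the knob.

Call:
send_rows([
  [[0.092,-0.079,0],0,1],
  [[0.092,-0.079,0],0,1],
  [[0.092,-0.079,0],0,1],
  [[0.092,-0.079,0],0,1],
  [[0.092,-0.079,0],0,1],
  [[0.092,-0.079,0],0,1],
  [[0.092,-0.079,0],0,1],
  [[0.092,-0.079,0],0,1],
])

```text
clock: 1.4
eef_pos: [0.416, -0.2282, 0.235]
tcp_rot: [3.141, -0.0, 0.397]
contact_force: [0.7, -0.6, 0.0]
width: 1.0
grasp_force: 0.0
```

```bash
cat >> h.py <<'E'
def need(x,y,z,yaw):
    s=monitor.get_state(); p=s["eef_pos"]; r=s["tcp_rot"]; w=r[2]
    d=np.array([x,y,z])-p; c,n=np.cos(w),np.sin(w)
    print("t",round(s["clock"],2),"pos",np.round(p,4),"rpy",np.round(r,4),"F",np.round(s["contact_force"],1),"M",np.round(s["moment"],2),"w",round(s["width"],3),"g",round(s["grasp_force"],1))
    print("scaled tool shift",np.round(np.array([d[0]*c+d[1]*n,d[0]*n-d[1]*c,-d[2]])/.4,4),"twist",round((w-yaw)/np.pi,4))
E
python3 -c "
from h import *
need(.588,.1203,.15,.588)"
```

```text
t 1.4 pos [ 0.416  -0.2282  0.235 ] rpy [ 3.141e+00 -4.000e-04  3.966e-01] F [ 0.7 -0.6  0. ] M [ 0.   -0.06  0.01] w 1.0 g 0.0
scaled tool shift [ 0.7332 -0.6374  0.2125] twist -0.0609
```

Call:
send_rows([
  [[0.092,-0.08,0],0,1],
  [[0.092,-0.08,0],0,1],
  [[0.092,-0.08,0.02],0,1],
  [[0.092,-0.08,0.04],0,1],
  [[0.092,-0.08,0.04],0,1],
  [[0.092,-0.08,0.04],0,1],
  [[0.092,-0.08,0.04],0,1],
  [[0.089,-0.077,0.03],0,1],
  [[0,0,0],-0.03,1],
  [[0,0,0],-0.031,1],
])

```text
clock: 2.65
eef_pos: [0.5873, 0.1197, 0.1503]
tcp_rot: [-3.141, 0.001, 0.593]
contact_force: [-0.2, -0.6, 0.6]
width: 1.0
grasp_force: 0.0
```

```bash
python3 -c "
from h import *
need(.588,.1203,.060,.588)"
```

```text
t 2.65 pos [0.5873 0.1197 0.1503] rpy [-3.1413e+00  6.0000e-04  5.9290e-01] F [-0.2 -0.6  0.6] M [-0.05 -0.05  0.01] w 1.0 g 0.0
scaled tool shift [ 0.0023 -0.0003  0.2256] twist 0.0016
```

Call:
send_rows([
  [[0.002,0,0.08],0.0015,1],
  [[0,0,0.08],0,1],
  [[0,0,0.05],0,0.6],
  [[0,0,0.015],0,0.4],
  [[0,0,0],0,0.3],
  [[0,0,0],0,0.1],
  [[0,0,0],0,0],
  [[0,0,0],0,0],
  [[0,0,0],0,0],
], grip_force=15)

```text
clock: 3.78
eef_pos: [0.5881, 0.1192, 0.0609]
tcp_rot: [3.141, -0.0, 0.584]
contact_force: [-0.1, 0.3, 0.2]
width: 0.292
grasp_force: 0.0
```

```bash
python3 -c "
from h import *
need(.588,.1203,.060,.078)"
```

```text
t 3.77 pos [0.5881 0.1192 0.0609] rpy [ 3.1415e+00 -3.0000e-04  5.8360e-01] F [-0.1  0.3  0.2] M [ 0.02 -0.01 -0.01] w 0.292 g 0.0
scaled tool shift [ 0.0013 -0.0025  0.0023] twist 0.1609
```

Call:
send_rows([
  [[0,0,0.001],0,0],
  [[0,0,0],0,0],
  [[0,0,0],0,0],
  [[0,0,0],0,0],
  [[0,0,0],0,0],
  [[0,0,0],0,0],
])

```text
clock: 4.53
eef_pos: [0.5867, 0.1214, 0.0605]
tcp_rot: [-3.139, 0.0, 0.586]
contact_force: [-4.9, 5.2, 3.9]
width: 0.139
grasp_force: 15.0
```

```bash
python3 -c "
from h import *
need(.588,.1203,.060,.078)"
```

```text
t 4.53 pos [0.5867 0.1214 0.0605] rpy [-3.1391e+00  3.0000e-04  5.8550e-01] F [-4.9  5.2  3.9] M [1.04 1.09 0.05] w 0.139 g 15.0
scaled tool shift [0.0012 0.004  0.0012] twist 0.1616
```

Call:
send_rows([
  [[0,-0.006,0],0,0],
  [[0,0,0],0,0],
  [[0,0,0],0.03,0],
  [[0,0,0],0.03,0],
  [[0,0,0],0.03,0],
  [[0,0,0],0.03,0],
  [[0,0,0],0.03,0],
  [[0,0,0],0.012,0],
  [[0,0,0],0,0],
  [[0,0,0],0,0],
], grip_force=40)

```text
clock: 5.78
eef_pos: [0.587, 0.1203, 0.0604]
tcp_rot: [3.141, -0.0, 0.075]
contact_force: [0.0, -5.4, 5.1]
width: 0.137
grasp_force: 40.0
```

Run:
```python
from h import *
need(.588,.1203,.060,.078)
overlay([.5153,.0332,.028],None,-.05,"pics/ov1.png")
```

```text
t 5.78 pos [0.587  0.1203 0.0604] rpy [ 3.1407e+00 -3.0000e-04  7.5100e-02] F [ 0.  -5.4  5.1] M [-1.01  0.05 -0.04] w 0.137 g 40.0
scaled tool shift [0.0024 0.0002 0.0011] twist -0.0009
```

View pics/ov1.png

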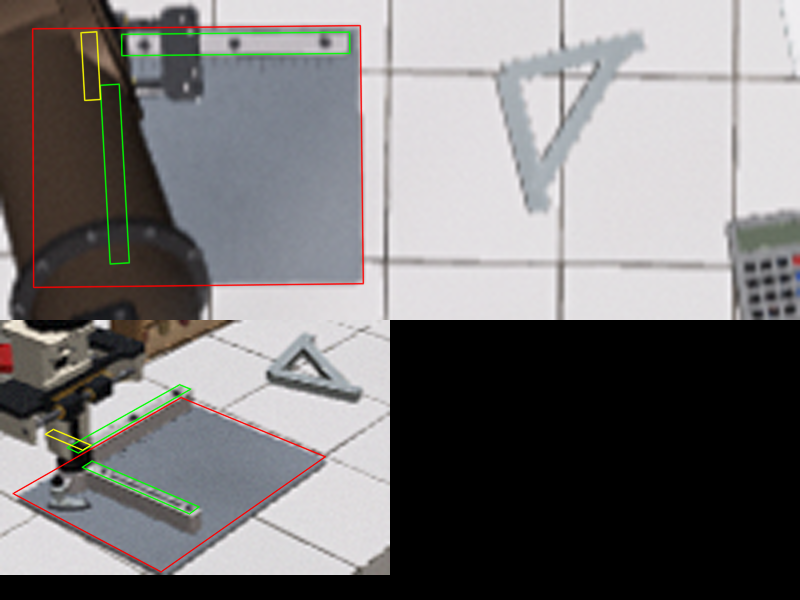

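Call:
send_rows([
  [[0,0,0],0,1],
  [[0,0,0],0,1],
  [[0,0,0],0,1],
  [[0,0,-0.1],0,1],
  [[0,0,-0.13],0,1],
  [[0,0,-0.1],0,0.6],
])

```text
clock: 6.62
eef_pos: [0.5869, 0.1217, 0.1943]
tcp_rot: [-3.141, -0.001, 0.075]
contact_force: [0.6, -0.1, -0.9]
width: 0.62
grasp_force: 0.0
```

```bash
python3 -c "
from h import *
need(.552,-.290,.12,-.53)
t=snapshot('top'); c=snapshot('scene')
print('bd',fit([t],[.5153,.0332,.028],BD,[0,12])); print('sq',fit([t],[.5535,-.2904,.2555],SQ,[0,8,16]),fit([c],[.5535,-.2904,.2555],SQ,[0,8,16]))"
```

```text
t 6.62 pos [0.5869 0.1217 0.1943] rpy [-3.141e+00 -1.100e-03  7.520e-02] F [ 0.6 -0.1 -0.9] M [ 0.04 -0.04  0.02] w 0.62 g 0.0
scaled tool shift [-0.1643  1.0198  0.1858] twist 0.1926
bd (array([0.47952741, 0.20949641, 1.86805429]), np.float64(24.95215340876706))
sq (array([ 0.55329512, -0.2905038 ,  0.25417678]), np.float64(5.721687098305737)) (array([ 0.54525535, -0.28703196,  0.26181213]), np.float64(14.112658265437934))
```

Call:
send_rows([
  [[-0.017,0.11,0],0,0.5],
  [[-0.017,0.11,0],0,0.36],
  [[-0.017,0.11,0],0,0.36],
  [[-0.017,0.11,0],0,0.36],
  [[-0.017,0.11,0],0,0.36],
  [[-0.017,0.11,0],0,0.36],
  [[-0.017,0.11,0],0,0.36],
  [[-0.017,0.11,0.05],0,0.36],
  [[-0.015,0.11,0.05],0,0.36],
  [[-0.013,0.03,0.05],0,0.36],
])

```text
clock: 7.98
eef_pos: [0.5504, -0.2942, 0.1307]
tcp_rot: [3.14, 0.001, 0.071]
contact_force: [-0.2, 0.5, -0.1]
width: 0.36
grasp_force: 0.0
```

Call:
send_rows([
  [[0,0,0],0.05,0.36],
  [[0,0,0],0.05,0.36],
  [[0,0,0],0.05,0.36],
  [[0,0,0],0.0426,0.36],
  [[0,0,0],0,0.36],
])

```text
clock: 8.6
eef_pos: [0.5515, -0.29, 0.1315]
tcp_rot: [3.141, 0.001, -0.529]
contact_force: [-1.0, 0.1, 1.1]
width: 0.362
grasp_force: 0.0
```

```bash
python3 -c "
from h import *
need(.551,-.290,.012,-.53); print(monitor.get_state()['joint_positions'])"
```

```text
t 8.6 pos [ 0.5515 -0.29    0.1315] rpy [ 3.1413e+00  1.1000e-03 -5.2900e-01] F [-1.   0.1  1.1] M [ 0.12 -0.03 -0.04] w 0.362 g 0.0
scaled tool shift [-0.0011  0.0006  0.2989] twist 0.0003
[ 0.36319134  0.52819543  0.05139842  1.69743666 -0.03233669  0.91787692
 -1.67248959]
```

Call:
send_rows([
  [[0,0,0.1],0,0.36],
  [[0,0,0.1],0,0.36],
  [[0,0,0.05],0,0.36],
  [[0,0,0.025],0,0.36],
  [[0,0,0.022],0,0.36],
  [[0,0,0],0,0.36],
], grip_force=15)

```text
clock: 9.35
eef_pos: [0.5517, -0.2906, 0.0135]
tcp_rot: [-3.142, 0.0, -0.53]
contact_force: [0.7, 0.7, 0.4]
width: 0.361
grasp_force: 0.0
```

```bash
python3 -c "
from h import *
need(.551,-.290,.012,-.53)
d=crop('scene',330,410,150,220,7,'pics/g.png')"
```

```text
t 9.35 pos [ 0.5517 -0.2906  0.0135] rpy [-3.1416e+00  1.0000e-04 -5.2970e-01] F [0.7 0.7 0.4] M [ 0.1   0.07 -0.02] w 0.361 g 0.0
scaled tool shift [-0.0023 -0.0003  0.0037] twist 0.0001
```

View pics/g.png

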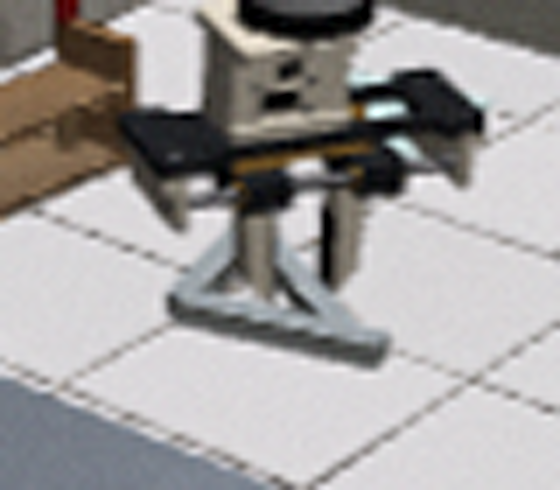

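The crop shows one finger inside the window at about (258,270) and the other behind the sloping bar at about (340,260). Nothing is touching, so I'll close.

Call:
send_rows([
  [[0,0,0.003],0,0.2],
  [[0,0,0],0,0],
  [[0,0,0],0,0],
  [[0,0,0],0,0],
  [[0,0,0],0,0],
  [[0,0,0],0,0],
], grip_force=15)

```text
clock: 10.15
eef_pos: [0.5518, -0.2911, 0.0128]
tcp_rot: [3.141, -0.001, -0.531]
contact_force: [-1.7, -1.6, 6.0]
width: 0.171
grasp_force: 15.0
```

Call:
send_rows([
  [[0,0,0],0,0],
  [[0,0,0],0,0],
  [[0,0,0],0,0],
], grip_force=45)

```text
clock: 10.52
eef_pos: [0.5518, -0.2912, 0.0128]
tcp_rot: [3.141, -0.001, -0.531]
contact_force: [-1.6, -1.6, 5.8]
width: 0.17
grasp_force: 45.0
```

```bash
python3 -c "
from h import *
need(.551,-.290,.1,-.53)
t=snapshot('top');print(fit([t],[.5535,-.2904,.2555],SQ,[0,8,16]))"
```

```text
t 10.53 pos [ 0.5518 -0.2912  0.0128] rpy [ 3.1412e+00 -8.0000e-04 -5.3080e-01] F [-1.6 -1.6  5.8] M [-0.3   0.52 -0.  ] w 0.17 g 45.0
scaled tool shift [-0.0031 -0.0015 -0.218 ] twist -0.0002
(array([ 0.54958323, -0.35751141,  0.71072838]), np.float64(47.85448961802759))
```

Call:
send_rows([
  [[0,0,-0.02],0,0],
  [[0,0,-0.05],0,0],
  [[0,0,-0.08],0,0],
  [[0,0,0],0,0],
  [[0,0,0],0,0],
])

```text
clock: 11.2
eef_pos: [0.5512, -0.29, 0.0715]
tcp_rot: [-3.142, 0.001, -0.53]
contact_force: [-0.5, -0.5, -4.1]
width: 0.168
grasp_force: 45.0
```

```bash
python3 -c "
from h import *
need(.525,.017,.07,-.757)"
```

```text
t 11.2 pos [ 0.5512 -0.29    0.0715] rpy [-3.1415e+00  1.2000e-03 -5.3010e-01] F [-0.5 -0.5 -4.1] M [ 0.03  0.16 -0.  ] w 0.168 g 45.0
scaled tool shift [-0.4446 -0.629   0.0038] twist 0.0722
```

Call:
send_rows([
  [[-0.03,-0.043,0],0,0],
  [[-0.06,-0.085,0],0,0],
  [[-0.06,-0.085,0],0,0],
  [[-0.06,-0.085,0],0,0],
  [[-0.06,-0.085,0],0,0],
  [[-0.06,-0.085,0],0,0],
  [[-0.06,-0.085,0],0,0],
  [[-0.04,-0.056,0],0,0],
  [[-0.015,-0.02,0],0,0],
  [[0,0,0],0,0],
])

```text
clock: 12.45
eef_pos: [0.5248, 0.0171, 0.0719]
tcp_rot: [3.141, 0.001, -0.529]
contact_force: [-0.0, -0.4, -3.4]
width: 0.17
grasp_force: 45.0
```

Call:
send_rows([
  [[0,0,0],0.03,0],
  [[0,0,0],0.03,0],
  [[0,0,0],0.012,0],
  [[0,0,0],0,0],
  [[0,0,0],0,0],
])

```text
clock: 13.08
eef_pos: [0.5255, 0.0161, 0.0723]
tcp_rot: [3.141, -0.0, -0.756]
contact_force: [-0.9, 0.2, -2.7]
width: 0.167
grasp_force: 45.0
```

Run:
```python
from h import *
need(.525,.017,.027,-.757)
p=monitor.get_state()["eef_pos"]
overlay([.5153,.0332,.028],[p[0],p[1],.028,58],-.05,"pics/ov2.png",(("top",235,355,180,265,4),("scene",240,410,170,260,2.8)) if 0 else (("top",235,355,180,265,4),("scene",265,395,175,260,3)))
```

```text
t 13.07 pos [0.5255 0.0161 0.0723] rpy [ 3.1415e+00 -1.0000e-04 -7.5580e-01] F [-0.9  0.2 -2.7] M [ 0.    0.06 -0.  ] w 0.167 g 45.0
scaled tool shift [-0.0023 -0.0008  0.1132] twist 0.0004
```

View pics/ov2.png

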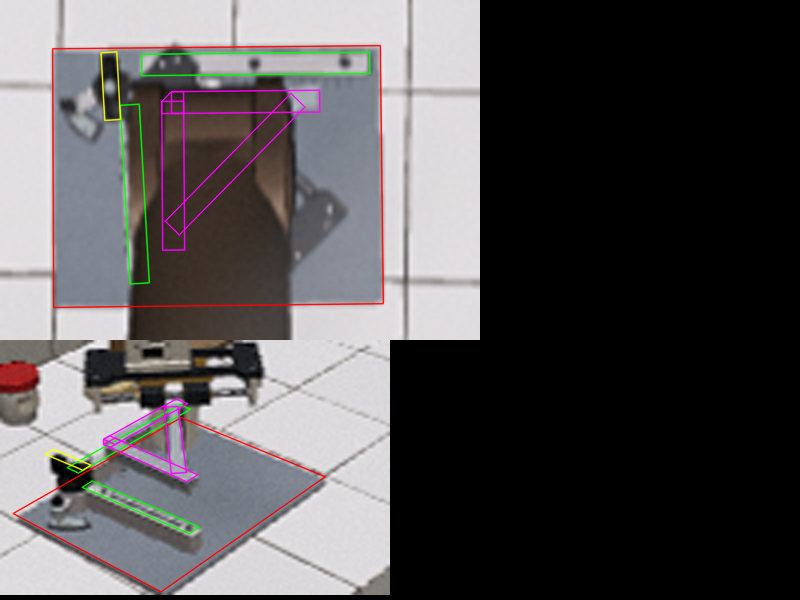

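The square hangs above the board, lined up with the rail and clear of the fence, as the model predicts. I'll lower it.

Call:
send_rows([
  [[0,0,0.04],0,0],
  [[0,0,0.04],0,0],
  [[0,0,0.02],0,0],
  [[0,0,0.01],0,0],
  [[0,0,0.004],0,0],
  [[0,0,0.003],0,0],
  [[0,0,0],0,0],
  [[0,0,0],0,0],
])

```text
clock: 14.18
eef_pos: [0.5256, 0.0165, 0.0258]
tcp_rot: [-3.141, -0.0, -0.757]
contact_force: [-0.0, -0.2, -4.2]
width: 0.168
grasp_force: 45.0
```

Call:
send_rows([
  [[0,0,0.002],0,0],
  [[0,0,0.002],0,0],
  [[0,0,0],0,0],
  [[0,0,0],0,0],
])

```text
clock: 14.68
eef_pos: [0.5256, 0.0165, 0.0247]
tcp_rot: [-3.141, -0.0, -0.757]
contact_force: [-2.8, -0.2, 9.2]
width: 0.166
grasp_force: 45.0
```

```bash
python3 -c "
from h import *
need(.540,.017,.025,-.757)"
```

```text
t 14.68 pos [0.5256 0.0165 0.0247] rpy [-3.1411e+00 -3.0000e-04 -7.5670e-01] F [-2.8 -0.2  9.2] M [ 0.04  0.82 -0.  ] w 0.166 g 45.0
scaled tool shift [ 0.0254 -0.0255 -0.0007] twist 0.0001
```

Call:
send_rows([
  [[0,0,-0.0015],0,0],
  [[0.0055,-0.0052,0],0,0],
  [[0.0055,-0.0052,0],0,0],
  [[0.0055,-0.0052,0],0,0],
  [[0,0,0],0,0],
  [[0,0,0],0,0],
])

```text
clock: 15.42
eef_pos: [0.5261, 0.0164, 0.0245]
tcp_rot: [3.131, 0.011, -0.757]
contact_force: [-28.9, 0.8, 38.6]
width: 0.167
grasp_force: 45.1
```

Call:
send_rows([
  [[0.0018,-0.0017,0],0,0],
  [[0.0018,-0.0017,0],0,0],
  [[0,0,0],0,0],
  [[0,0,0],0,0],
])

```text
clock: 15.92
eef_pos: [0.5286, 0.0164, 0.0246]
tcp_rot: [3.132, 0.01, -0.756]
contact_force: [-24.6, -0.7, 32.0]
width: 0.167
grasp_force: 45.0
```

Call:
send_rows([
  [[0.0018,-0.0017,0],0,0],
  [[0,0,0],0,0],
  [[0,0,0],0,0],
])

```text
clock: 16.3
eef_pos: [0.533, 0.0164, 0.0246]
tcp_rot: [3.136, 0.006, -0.756]
contact_force: [-15.9, -0.5, 21.0]
width: 0.168
grasp_force: 45.0
```

```bash
python3 -c "
from h import *
need(.540,.017,.025,-.757)"
```

```text
t 16.3 pos [0.533  0.0164 0.0246] rpy [ 3.1359  0.0056 -0.7561] F [-15.9  -0.5  21. ] M [-0.02  3.74  0.17] w 0.168 g 45.0
scaled tool shift [ 0.0117 -0.013  -0.001 ] twist 0.0003
```

Call:
send_rows([
  [[0,0,-0.002],0,0],
  [[0,0,0],0,0],
  [[0,0,0],0,0],
])

```text
clock: 16.68
eef_pos: [0.5378, 0.0165, 0.0252]
tcp_rot: [-3.141, -0.0, -0.757]
contact_force: [1.1, 0.4, -2.9]
width: 0.168
grasp_force: 44.9
```

```bash
python3 -c "
from h import *
print(manip.tcp_to_tips)
need(.540,.017,.025,-.757)"
```

```text
0.008
t 16.68 pos [0.5378 0.0165 0.0252] rpy [-3.1415e+00 -3.0000e-04 -7.5660e-01] F [ 1.1  0.4 -2.9] M [ 0.08  0.1  -0.05] w 0.168 g 44.9
scaled tool shift [ 0.0031 -0.0046  0.0004] twist 0.0001
```

Call:
send_rows([
  [[0.0018,-0.0017,0],0,0],
  [[0,0,0],0,0],
  [[0,0,0],0,0],
])

```text
clock: 17.05
eef_pos: [0.5381, 0.0166, 0.0251]
tcp_rot: [3.141, 0.001, -0.757]
contact_force: [-1.8, 1.4, -2.4]
width: 0.169
grasp_force: 44.9
```

Call:
send_rows([
  [[0.0018,-0.0017,0],0,0],
  [[0,0,0],0,0],
  [[0,0,0],0,0],
])

```text
clock: 17.42
eef_pos: [0.5381, 0.0166, 0.0251]
tcp_rot: [3.14, 0.002, -0.757]
contact_force: [-5.9, 0.6, -0.6]
width: 0.169
grasp_force: 45.0
```

Call:
send_rows([
  [[0.0018,-0.0017,0],0,0],
  [[0,0,0],0,0],
  [[0,0,0],0,0],
])

```text
clock: 17.8
eef_pos: [0.5381, 0.0166, 0.025]
tcp_rot: [3.139, 0.003, -0.756]
contact_force: [-9.0, 1.1, 2.9]
width: 0.167
grasp_force: 45.0
```

```bash
python3 -c "
from h import *
need(.540,.039,.025,-.757)"
```

```text
t 17.8 pos [0.5381 0.0166 0.025 ] rpy [ 3.1386e+00  3.1000e-03 -7.5650e-01] F [-9.   1.1  2.9] M [ 0.2   1.97 -0.05] w 0.167 g 45.0
scaled tool shift [-0.0351 -0.044   0.0001] twist 0.0002
```

Call:
send_rows([
  [[-0.0036,-0.0036,0],0,0],
  [[-0.0036,-0.0036,0],0,0],
  [[-0.0036,-0.0036,0],0,0],
  [[-0.0036,-0.0036,0],0,0],
  [[-0.0036,-0.0036,0],0,0],
  [[-0.0036,-0.0036,0],0,0],
  [[0,0,0],0,0],
  [[0,0,0],0,0],
])

```text
clock: 18.8
eef_pos: [0.5379, 0.0266, 0.0247]
tcp_rot: [3.137, 0.002, -0.758]
contact_force: [-7.1, -5.1, -1.2]
width: 0.167
grasp_force: 44.9
```

Call:
send_rows([
  [[-0.0036,-0.0036,0],0,0],
  [[-0.0036,-0.0036,0],0,0],
  [[0,0,0],0,0],
  [[0,0,0],0,0],
])

```text
clock: 19.3
eef_pos: [0.5377, 0.0306, 0.0247]
tcp_rot: [3.137, 0.002, -0.758]
contact_force: [-6.2, -4.9, -1.0]
width: 0.174
grasp_force: 44.9
```

```bash
python3 -c "
from h import *
need(.540,.039,.025,-.757)"
```

```text
t 19.3 pos [0.5377 0.0306 0.0247] rpy [ 3.1369e+00  1.5000e-03 -7.5810e-01] F [-6.2 -4.9 -1. ] M [-1.26  1.66 -0.03] w 0.174 g 44.9
scaled tool shift [-0.0103 -0.0191 -0.0007] twist -0.0004
```

Call:
send_rows([
  [[-0.0036,-0.0036,0],0,0],
  [[-0.0036,-0.0036,0],0,0],
  [[0,0,0],0,0],
  [[0,0,0],0,0],
])

```text
clock: 19.8
eef_pos: [0.5376, 0.0343, 0.0247]
tcp_rot: [3.137, 0.001, -0.758]
contact_force: [-7.4, -6.7, -0.1]
width: 0.169
grasp_force: 44.9
```

Call:
send_rows([
  [[-0.0036,-0.0036,0],0,0],
  [[-0.0018,-0.0018,0],0,0],
  [[0,0,0],0,0],
  [[0,0,0],0,0],
])

```text
clock: 20.3
eef_pos: [0.5375, 0.0372, 0.0247]
tcp_rot: [3.137, 0.001, -0.759]
contact_force: [-6.8, -7.4, -1.4]
width: 0.166
grasp_force: 44.9
```

Run:
```python
from h import *
need(.540,.039,.025,-.757)
p=monitor.get_state()["eef_pos"]
overlay([.5133,.0332,.028],[p[0],p[1],.028,12],0,"pics/ov3.png",(("top",235,355,180,265,3),("scene",265,365,185,250,5)))
```

```text
t 20.3 pos [0.5375 0.0372 0.0247] rpy [ 3.1365e+00  1.1000e-03 -7.5850e-01] F [-6.8 -7.4 -1.4] M [-1.57  1.69 -0.  ] w 0.166 g 44.9
scaled tool shift [ 0.0013 -0.0075 -0.0007] twist -0.0005
```

View pics/ov3.png

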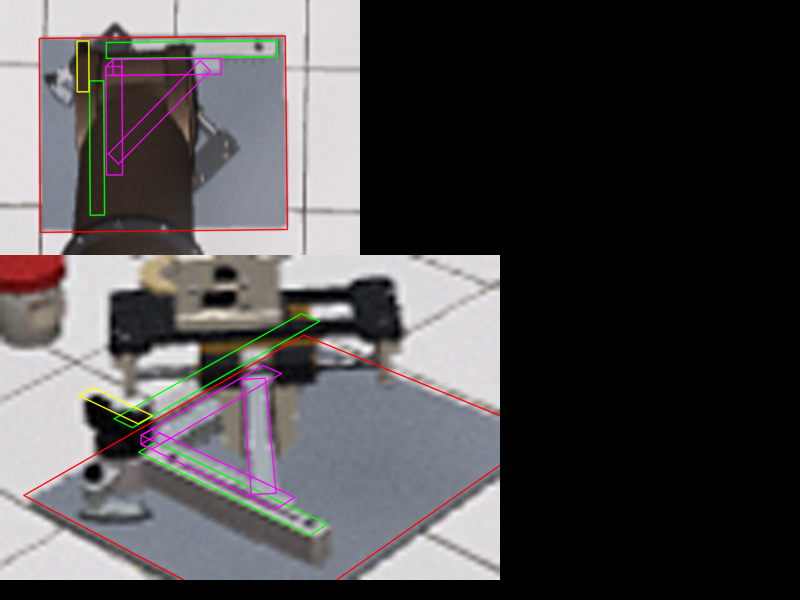

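Call:
send_rows([
  [[-0.0018,-0.0018,0],0,0],
  [[0,0,0],0,0],
  [[0,0,0],0,0],
])

```text
clock: 20.78
eef_pos: [0.5375, 0.0381, 0.0247]
tcp_rot: [3.136, 0.001, -0.759]
contact_force: [-6.2, -7.0, -0.9]
width: 0.167
grasp_force: 44.9
```

Call:
send_rows([
  [[-0.0018,-0.0018,0],0,0],
  [[0,0,0],0,0],
  [[0,0,0],0,0],
])

```text
clock: 21.15
eef_pos: [0.5375, 0.0383, 0.0247]
tcp_rot: [3.136, 0.001, -0.759]
contact_force: [-6.4, -10.3, -0.6]
width: 0.167
grasp_force: 44.9
```

Call:
send_rows([
  [[-0.0018,-0.0018,0],0,0],
  [[0,0,0],0,0],
  [[0,0,0],0,0],
])

```text
clock: 21.52
eef_pos: [0.5375, 0.0384, 0.0247]
tcp_rot: [3.135, -0.0, -0.76]
contact_force: [-5.2, -12.6, 0.1]
width: 0.174
grasp_force: 44.9
```

```bash
python3 -c "
from h import *
need(.540,.039,.025,-.757)"
```

```text
t 21.52 pos [0.5375 0.0384 0.0247] rpy [ 3.1352 -0.     -0.76  ] F [ -5.2 -12.6   0.1] M [-2.68  1.6   0.06] w 0.174 g 44.9
scaled tool shift [ 0.0035 -0.0054 -0.0008] twist -0.001
```

Call:
send_rows([
  [[0,0,0],0.003,0],
  [[0,0,0],0,0],
  [[0,0,0],0,0],
])

```text
clock: 21.9
eef_pos: [0.5374, 0.0385, 0.0247]
tcp_rot: [3.135, 0.0, -0.769]
contact_force: [-7.0, -12.5, 0.6]
width: 0.168
grasp_force: 45.0
```

```bash
python3 -c "
from h import *
need(.540,.039,.025,-.757)"
```

```text
t 21.9 pos [0.5374 0.0385 0.0247] rpy [ 3.1351  0.     -0.769 ] F [ -7.  -12.5   0.6] M [-2.8   1.63  0.26] w 0.168 g 45.0
scaled tool shift [ 0.0038 -0.0055 -0.0008] twist -0.0038
```

Call:
send_rows([
  [[0,0,0],-0.006,0],
  [[0,0,0],0,0],
  [[0,0,0],0,0],
])

```text
clock: 22.28
eef_pos: [0.5375, 0.0384, 0.0247]
tcp_rot: [3.135, 0.0, -0.751]
contact_force: [-7.2, -11.9, -0.4]
width: 0.168
grasp_force: 45.0
```

```bash
python3 -c "
from h import *
need(.540,.039,.025,-.757)"
```

```text
t 22.27 pos [0.5375 0.0384 0.0247] rpy [ 3.1353e+00  2.0000e-04 -7.5100e-01] F [ -7.2 -11.9  -0.4] M [-2.65  1.61 -0.22] w 0.168 g 45.0
scaled tool shift [ 0.0036 -0.0053 -0.0008] twist 0.0019
```

Call:
send_rows([
  [[0.0008,0.0008,0],0.0023,0],
  [[0,0,0],0,0],
  [[0,0,0],0,0],
  [[0,0,0],0,0],
  [[0,0,0],0,0],
])

```text
clock: 22.9
eef_pos: [0.5375, 0.0384, 0.0247]
tcp_rot: [3.136, 0.0, -0.758]
contact_force: [-7.0, -10.0, -0.9]
width: 0.168
grasp_force: 44.9
```

Run:
```python
from h import *
need(.540,.039,.025,-.757)
c=snapshot("scene"); b=[.5133,.0332,.028]
FB=[[(-15,-20),(-165,-20),(-165,-4),(-15,-4)]]
for v in (-.05,0.03): 
    p,f=fit([c],sub(b,(75,85),-v),FB,[12,37]); print("fence yaw",p,f)
g=cv2.resize(c["img"][195:255,270:370,::-1],None,fx=7.5,fy=7.5,interpolation=cv2.INTER_CUBIC); cv2.imwrite("pics/f.png",g)
```

```text
t 22.9 pos [0.5375 0.0384 0.0247] rpy [ 3.1355e+00  4.0000e-04 -7.5750e-01] F [ -7.  -10.   -0.9] M [-2.46  1.62  0.  ] w 0.168 g 44.9
scaled tool shift [ 0.0036 -0.0053 -0.0008] twist -0.0002
fence yaw [0.6039407  0.1180805  0.01485925] 22.632948335057453
fence yaw [0.59187288 0.11885089 0.01681584] 23.416370048106447
```

View pics/f.png

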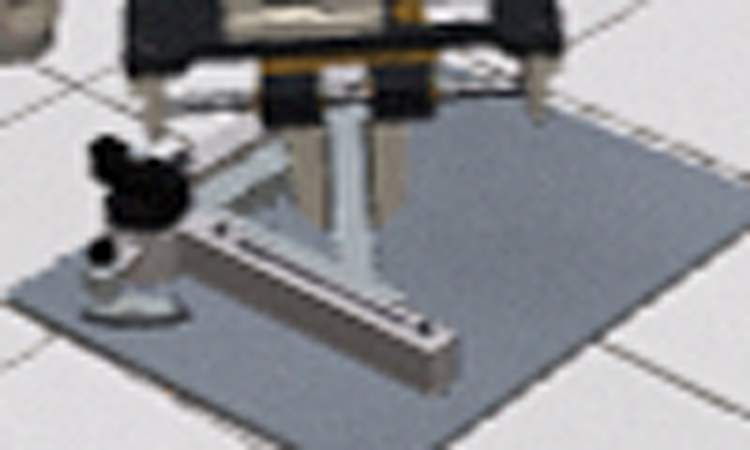

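The crop shows the square flat in the corner, with its leg against the fence face from about (190,215) to (440,330). Forces are steady at about 7 N on the rail and 10 N on the fence, and there is no yaw moment. I'm handing it in.

```bash
python3 -c "
from cell import manip
print(manip.close_job())"
```

```text
the job is handed in; nothing more can be done
None
```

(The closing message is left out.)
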